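# Line up the tins against the pastry guide

## Task

Push the two tins along the marble into line for filling: the loaf tin snugly into the corner of the wooden L-shaped guide, its long side flush against the long rail and its end against the short leg, and the round tin up against the same long rail next to the loaf tin or anywhere farther along. Only push them, never lift or tip them, and leave the cutter, the brush and the jar where they are.

Things in the scene. Friction and masses are not known exactly. Their poses are not given: they have to be found in the camera images.
- guide: Fixed L-shaped plain wood guide, 24 mm high, bars 25 mm wide. Origin: inner corner of the L at surface level. x axis: away from the robot, into the long rail (working face x=0, bar to x=+25 mm). y axis: left along the rail, which runs from y=-600 to +25 mm. Short leg at its left end: working face y=0 (bar to y=+25), sticking out towards the robot to x=-70 mm. Yaw within 0.1 rad.
- loaf_tin: Loose rectangular loaf tin, dark steel, open at the top, 80 mm (its x) by 160 mm (its y) outside, 50 mm high, walls upright, 4 mm thick, about 0.35 kg (varies 0.7 to 1.4 times). Slides on the marble. Origin: centre of its underside. In the corner its centre is 40 mm from the rail face and 80 mm from the leg face.
- cake_tin: Loose round cake tin of dark steel, open at the top, 110 mm outside diameter, 40 mm high, wall upright and 4 mm thick, about 0.25 kg (hidden, varies 0.7 to 1.4 times). Origin: centre of its underside. Against the rail its centre is 55 mm from the rail face. It and the loaf tin may start in either of the two places.
- cutter: Bystander: loose steel ring pastry cutter, 60 mm diameter, 35 mm high, at the left of the work. Origin: centre of its underside.
- brush: Bystander: loose pastry brush with a wooden handle, 200 mm long, lying roughly along x at the right of the work. Origin: under its middle.
- spice_jar: Bystander: loose lidded jar, 50 mm diameter, 80 mm high, beyond the cutter at the left, outside the guide. Origin: centre of its underside.

How it is judged (in metres and radians):
At the end, for the whole second after the job is handed in: Loaf tin flat in the inner corner: side within 6 mm of the rail, end within 6 mm of the short leg, square within 0.07 rad. Round tin flat, within 6 mm of the rail, its centre within the rail's length, right of the loaf tin. Both at rest (x of loaf_tin in the frame of guide between -0.046 and -0.036 m and y of loaf_tin in the frame of guide between -0.086 and -0.076 m and angle between the x axis of loaf_tin and the x axis of guide, either way round below 0.07 rad and x of cake_tin in the frame of guide between -0.061 and -0.05 m and y of cake_tin in the frame of guide between -0.6 and -0.205 m and height (world z) of each of loaf_tin, cake_tin below 0.005 m and angle between each of loaf_tin, cake_tin's own z axis and vertical below 0.06 rad and linear speed of each of loaf_tin, cake_tin below 0.01 m/s); the robot touches nothing.
It fails at once if a tin was lifted off the marble (over 12 mm) (height (world z) of any of loaf_tin, cake_tin above 0.012 m).
It fails at once if a tin was tipped (over 0.25 rad) (angle between any of loaf_tin, cake_tin's own z axis and vertical above 0.25 rad).
It fails at once if the pastry cutter was disturbed (moved over 20 mm) (distance of cutter from where it was at the start of the episode above 0.02 m).
It fails at once if the pastry brush was disturbed (moved over 20 mm) (distance of brush from where it was at the start of the episode above 0.02 m).
It fails at once if the spice jar was disturbed (moved over 20 mm) (distance of spice_jar from where it was at the start of the episode above 0.02 m).
It also fails if it takes over 72 s, if anything falls off the work surface, if the arm or the gripper's body presses on something with over 40 N, if the wrist force passes 120 N, or if a joint passes its speed limit or range.

## Robot

A 6-joint arm with a two-finger parallel gripper is mounted at the origin on the work surface. World frame = base frame: x ahead of the robot, y to its left, z up, the work surface at z = 0. Lengths are in mm, angles in degrees, forces in N, time in s.
With the tool pointing down it reaches from about 325 to 900 mm from the base axis. Payload 6.1 kg.
Tool frame: the origin (TCP) lies at the very end of the fingers, on their centre line; the grasp point (between the pads) lies 19 mm behind it; z points along the fingers, y is the line along which they close (so a half turn about z gives the same grasp; the last joint's range is limited). The gripper opens to 85 mm and grips with 20 to 120 N. Pads are 22 mm wide; open, the fingers measure 114 mm over their backs; the gripper's body (76 mm by 85 mm) begins 54 mm behind the grasp point. The pads swing forward as they close: fully open they stand 13 mm farther back than shut.
Start: joints at [-7.225, 12.628, 87.462, -0, 79.91, -7.225], TCP at [624.993, -0.003, 231.3] pointing down, gripper open.
Joint ranges: [-170.65, 170.65], [-52.31, 119.04], [5.05, 147.46], [-71.25, 251.25], [11.57, 151.72], [-153.62, 153.62]. Speed limits (degrees/s): [147.25, 147.25, 172.46, 180, 180, 180].

## Interface

Orientations are given as a 3x3 rotation matrix whose columns are the frame's x, y, z axes.
In Python, from rig import manip gives the robot as it stands.
- The arm moves only by the tool servo_tool, never from a script. Its argument "plan" is a list that holds one entry, the list of rows, each a list of 5 numbers: the shift along the world's x, y, z in mm, then the turn about the world's z in degrees, then the opening, from 0 (shut) to 1 (fully open). A call has 1 to 8 rows; each row is the pose to reach, as a shift and turn from the pose commanded when the call began; what a row does not reach only later rows make up. A row lasts 1/12 s, in which the tool goes at most 41.7 mm and 7.16 degrees, less where a joint would pass 70% of its speed; a pose out of reach is approached as far as the arm can. A call with a gripper value outside its range is refused whole. The fingers move at their own pace and stop on an object; "squeeze" is the grip in N (left out, the last holds). Time passes only in rows, so rows that repeat a pose let the fingers close. It gives the time, the measured TCP pose, the force, the opening and the grip force at its end, in the units of the state.
- manip.get_obs(): the state, without advancing time (a new reading comes with each control period).
- manip.snapshot(name): name is "scene" or "side" or "wrist"; returns (picture, depth): 480x640x3 uint8, red, green, blue; 480x640 float32, mm along the optical axis (not along the pixel's ray), 0 where there is no reading.
- manip.camera_params(name): a dict with "camera_matrix" (3x3 intrinsics, pixels), "position" and "orientation" of the camera in the world. Camera axes: x right, y up, looking along -z (the intrinsics and any distortion apply to the point x, -y, -z); pixel columns grow to the right and rows downward; lengths in mm; the calibration is good to about 2 mm. A picture is of the moment at which its call begins: read the wrist's pose just before it. camera_params takes no time and is no camera call; for the wrist camera it gives the pose at the moment of the call.
- manip.finish_job(): hands the job in; it is judged then, once.
The state is a dict: "time": time; "joint_pos": joint angles; "dq": joint speeds; "joint_efforts": joint torques, N m; "eef_pos": TCP position; "ee_rot": TCP orientation; "ft_force": force on the tool from outside, world axes, zero at the start; "torque": the same for the moment, N m; "width": opening from 0.0 (shut) to 1.0 (fully open); "grip_force": force on a finger pad.
Only numpy, scipy, OpenCV 4.12 (cv2) and the standard library are available. Lean on these libraries where they do the work, as an engineer would, in place of code of your own. Each camera call takes 0.05 s, during which the arm holds its last target. There are 200 camera calls.

## Working session

There is one attempt and no reset: what is moved stays moved. The work goes in short steps, Python scripts to look and compute and a tool call to move; the robot and the scene stay as the last step left them, time stands still between calls to the robot, and variables do not carry over. Pictures are saved under pics/ and viewed, at most 10 in all, crops included, and the job is handed in when it is done.

Besides the shell and the picture viewer there is one more tool, called after "Request:" in YAML: its name, and indented under it one key for each argument. servo_tool: Moves the arm, as the interface text tells. Its arguments: {"type":"object","properties":{"plan":{"type":"array","items":{"type":"array","items":{"type":"array","items":{"type":"number"}}}},"squeeze":{"type":"number"}},"required":["plan"]}

```bash
mkdir -p pics
cat > h.py <<'E'
import numpy as np, cv2
from rig import manip
def cloud(name):
    p=manip.camera_params(name); img,d=manip.snapshot(name)
    K=np.array(p["camera_matrix"]);R=np.array(p["orientation"]);t=np.array(p["position"])
    v,u=np.mgrid[0:480,0:640]
    x=(u-K[0,2])/K[0,0]*d; y=(v-K[1,2])/K[1,1]*d
    P=np.stack([x,-y,-d],-1)@R.T+t
    P[d==0]=np.nan
    return img,P
E
python3 - <<'E'
from h import *
for n in("scene","side"):
    img,P=cloud(n); cv2.imwrite(f"pics/{n}.png",img[...,::-1]); np.save(n+".npy",P)
    print(n,manip.camera_params(n)); print(P[240,320])
print(manip.get_obs())
E
```

```text
scene {'camera_matrix': array([[495.12661284,   0.        , 322.41955871],
       [  0.        , 495.12661284, 232.72886652],
       [  0.        ,   0.        ,   1.        ]]), 'position': array([1214.04083256,  422.3422953 ,  760.45604017]), 'orientation': array([[-0.52802258, -0.56659487,  0.63258391],
       [ 0.84922936, -0.3534116 ,  0.3923133 ],
       [ 0.00127979,  0.74435911,  0.66777831]])}
[516.54241953 -16.64755168  -1.03050372]
side {'camera_matrix': array([[469.31315194,   0.        , 327.30506325],
       [  0.        , 469.31315194, 232.45947152],
       [  0.        ,   0.        ,   1.        ]]), 'position': array([ 424.3418412 , -898.85139539,  566.26711353]), 'orientation': array([[ 0.99183142,  0.07239054, -0.10502399],
       [-0.12721428,  0.50118772, -0.85593656],
       [-0.00932498,  0.86230533,  0.50630284]])}
[520.43880112  24.77404068   1.12170198]
{'time': 0.1, 'joint_pos': array([-7.22344011e+00,  1.26718654e+01,  8.75195642e+01, -2.95496000e-04,
        7.99122162e+01, -7.22589426e+00]), 'dq': array([-0.01606981, -0.1335612 , -0.1248051 ,  0.05687759, -0.02857972,
       -0.05151666]), 'joint_efforts': array([ 6.93603797e-04, -4.98243856e+01, -3.90546799e+01, -2.32586735e-04,
        5.66593517e-03, -2.12633734e-05]), 'eef_pos': array([6.24440742e+02, 8.23384959e-02, 2.30293033e+02]), 'ee_rot': array([[-4.35412717e-05,  9.99998388e-01, -1.79524112e-03],
       [ 9.99999974e-01,  4.39406383e-05,  2.22419630e-04],
       [ 2.22498156e-04, -1.79523139e-03, -9.99998364e-01]]), 'ft_force': array([ 0.7516956 , -0.35390175,  0.71533102]), 'torque': array([ 0.03992658, -0.00487649,  0.05490867]), 'grip_force': 0.0, 'width': 0.9992097164460287}
```

View pics/scene.png

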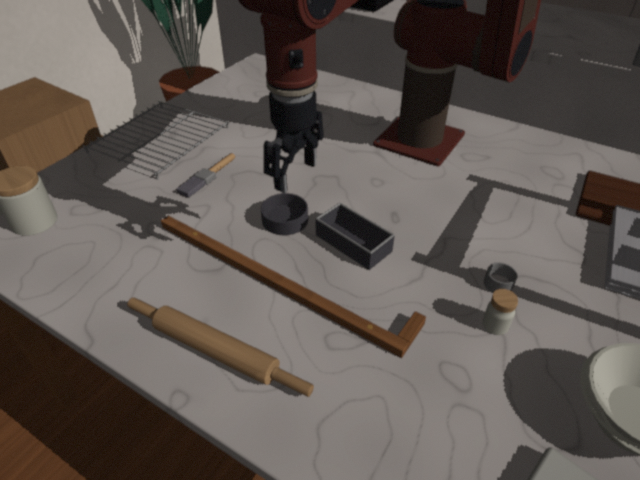

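The scene picture shows the rail running from (165,222) to (405,350) and the leg at (418,322). The loaf tin is at (354,235), the round tin at (285,213), the cutter at (501,277), the jar at (500,312) and the brush at (207,175). Next I'll measure these from depth.

```bash
cat > m.py <<'E'
from h import *
def measure(names=("scene","side"),save=None):
    out={}
    for n in names:
        img,P=cloud(n)
        if save: cv2.imwrite(f"pics/{n}_{save}.png",img[...,::-1])
        Q=P.reshape(-1,3); Q=Q[~np.isnan(Q[:,0])]
        C=img.reshape(-1,3)[~np.isnan(P.reshape(-1,3)[:,0])].astype(int)
        sel=(Q[:,0]>300)&(Q[:,0]<900)&(abs(Q[:,1])<500)&(Q[:,2]>12)&(Q[:,2]<100)
        Q=Q[sel];C=C[sel]
        g=np.zeros((300,500),np.uint8); ij=((Q[:,:2]-[300,-500])/2).astype(int); 
        g[ij[:,0],ij[:,1]//1]=1
        g=cv2.morphologyEx(g,cv2.MORPH_CLOSE,np.ones((5,5)))
        k,L,st,c=cv2.connectedComponentsWithStats(g)
        lab=L[ij[:,0],ij[:,1]]
        print(n)
        for i in range(1,k):
            q=Q[lab==i]
            if len(q)<40: continue
            zt=np.percentile(q[:,2],97); top=q[q[:,2]>zt-6]
            r=cv2.minAreaRect(top[:,:2].astype(np.float32))
            print(len(q),"ztop %.0f"%zt,"rect c %.0f %.0f size %.0f %.0f ang %.1f"%(*r[0],*r[1],r[2]),"col",C[lab==i].mean(0).round())
if __name__=="__main__":
    measure()
E
python3 m.py
```

```text
scene
602 ztop 22 rect c 464 -393 size 201 42 ang 0.2 col [99. 90. 83.]
553 ztop 36 rect c 437 366 size 60 58 ang 17.8 col [58. 56. 55.]
2137 ztop 53 rect c 488 52 size 163 84 ang 78.1 col [43. 42. 42.]
983 ztop 42 rect c 502 -123 size 109 110 ang 12.4 col [44. 42. 44.]
1087 ztop 82 rect c 545 393 size 44 43 ang 30.1 col [98. 86. 71.]
4123 ztop 27 rect c 648 -37 size 628 96 ang 87.9 col [85. 58. 37.]
4597 ztop 49 rect c 870 -19 size 33 250 ang 3.5 col [105.  83.  60.]
side
2216 ztop 21 rect c 462 -394 size 44 199 ang 89.4 col [94. 87. 80.]
285 ztop 36 rect c 435 365 size 56 66 ang 4.8 col [70. 69. 67.]
1344 ztop 53 rect c 485 50 size 165 81 ang 77.9 col [51. 50. 50.]
1370 ztop 41 rect c 502 -124 size 111 108 ang 86.4 col [30. 30. 32.]
422 ztop 81 rect c 542 391 size 40 44 ang 63.4 col [88. 80. 67.]
2438 ztop 26 rect c 675 -33 size 93 630 ang 3.7 col [103.  67.  39.]
2051 ztop 48 rect c 866 -20 size 33 251 ang 3.5 col [109.  83.  53.]
103 ztop 36 rect c 856 149 size 17 55 ang 2.2 col [118.  93.  65.]
```

View pics/side.png

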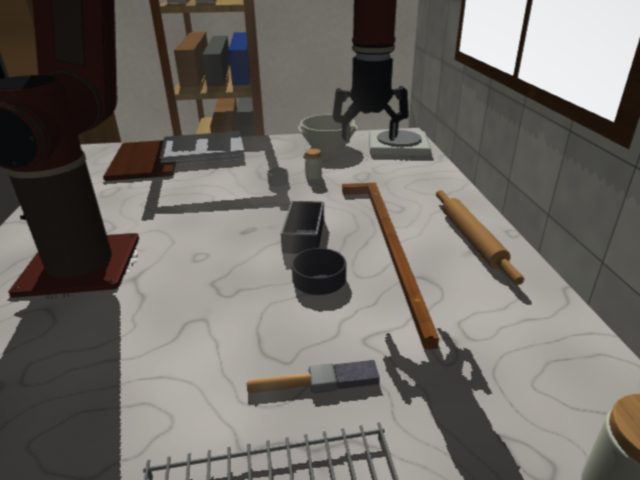

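The side picture agrees: loaf (305,227), round tin (320,270), rail from (372,187) to (430,340), leg at (358,188), brush at (315,378). Next is an exact fit of the guide and the loaf's yaw.

```bash
cat > f.py <<'E'
from h import *
from scipy.optimize import least_squares
def guide(Q):
    # box-distance fit of L outline on top points
    def res(p):
        c,s=np.cos(p[2]),np.sin(p[2]); d=Q[:,:2]-p[:2]
        x=d@[c,s]; y=d@[-s,c]
        def sd(x0,x1,y0,y1):
            return np.maximum(np.maximum(x0-x,x-x1),np.maximum(y0-y,y-y1))
        m=np.minimum(sd(0,25,-600,25),sd(-70,25,0,25))
        return np.maximum(m,0)
    best=min((least_squares(res,[x0,y0,a],loss='soft_l1') for x0 in(640,660,680) for y0 in(240,260,280) for a in(-.05,0.,.05)),key=lambda r:r.cost)
    return best.x,best.cost
for n in("scene","side"):
    P=np.load(n+".npy"); img=cv2.imread(f"pics/{n}.png").reshape(-1,3).astype(int); Q=P.reshape(-1,3)
    m=(Q[:,2]>20)&(Q[:,2]<28)&(Q[:,0]>540)&(Q[:,0]<760)&(Q[:,1]>-420)&(Q[:,1]<340)&(img[:,2]-img[:,0]>15)
    q=Q[m]; p,c=guide(q); print(n,len(q),p,c)
    d=q[:,:2]-p[:2]; x=d@[np.cos(p[2]),np.sin(p[2])]; y=d@[-np.sin(p[2]),np.cos(p[2])]
    r=(y<-50); l=(x<-15)
    print("rail x pct",np.percentile(x[r],[1,5,50,95,99]).round(1),"y",np.percentile(y,[0,1,99,100]).round(1),"leg y",np.percentile(y[l],[1,5,95,99]).round(1),"x min",x.min())
E
python3 f.py
```

```text
scene 3454 [ 6.80643930e+02  2.50429013e+02 -4.74985945e-02] 27.8433546169275
rail x pct [-0.5  1.4 13.9 24.4 25.5] y [-600.4 -587.9   24.    25.3] leg y [ 0.2  1.8 24.1 25.1] x min -71.594343653042
side 2102 [ 6.78837410e+02  2.48835099e+02 -4.74484142e-02] 8.778623846273423
rail x pct [-0.   0.7 11.7 23.3 24.5] y [-599.9 -596.6   20.2   28.2] leg y [-0.3  0.8 23.8 27.7] x min -70.31642030467631
```

Request:
servo_tool:
  plan:
    - [[-220,54,0,87.3,1],[-220,54,0,87.3,1],[-220,54,0,87.3,1],[-220,54,0,87.3,1],[-220,54,0,87.3,1],[-220,54,0,87.3,1],[-220,54,0,87.3,1],[-220,54,0,87.3,1]]

```text
time: 0.87
eef_pos: [404.0, 54.4, 231.5]
ee_rot: [[-0.845, 0.534, 0.001], [0.534, 0.845, -0.0], [-0.001, 0.001, -1.0]]
ft_force: [0.6, -0.0, 0.1]
width: 0.995
grip_force: 0.0
```

Request:
servo_tool:
  plan:
    - [[0,0,-40,29.6,1],[0,0,-80,29.6,1],[0,0,-120,29.6,1],[0,0,-160,29.6,1],[0,0,-190,29.6,1],[0,0,-210,29.6,1],[0,0,-220,29.6,1],[0,0,-220,29.6,1]]

```text
time: 1.53
eef_pos: [402.8, 54.1, 9.2]
ee_rot: [[-0.999, 0.054, -0.005], [0.054, 0.999, 0.0], [0.005, 0.0, -1.0]]
ft_force: [-0.3, 0.6, -0.5]
width: 1.003
grip_force: 0.0
```

Request:
servo_tool:
  plan:
    - [[10,-0.5,0,0,1],[20,-1,0,0,1],[30,-1.4,0,0,1],[40,-1.9,0,0,1],[50,-2.4,0,0,1],[60,-2.9,0,0,1],[70,-3.3,0,0,1],[80,-3.8,0,0,1]]

```text
time: 2.2
eef_pos: [485.7, 50.3, 11.5]
ee_rot: [[-0.999, 0.054, -0.001], [0.054, 0.999, 0.0], [0.001, 0.0, -1.0]]
ft_force: [-5.8, 0.8, 4.5]
width: 1.0
grip_force: 2.7
```

Run:
```python
from m import *
measure(save="a")
```

```text
scene
601 ztop 22 rect c 462 -392 size 43 200 ang 88.7 col [47. 42. 39.]
554 ztop 36 rect c 437 367 size 61 59 ang 16.8 col [61. 59. 58.]
976 ztop 42 rect c 503 -123 size 112 107 ang 37.1 col [35. 34. 35.]
3010 ztop 95 rect c 487 50 size 145 35 ang 89.1 col [38. 37. 38.]
1084 ztop 82 rect c 545 393 size 46 43 ang 15.0 col [102.  90.  74.]
4122 ztop 26 rect c 647 -36 size 626 97 ang 87.7 col [89. 60. 39.]
4600 ztop 49 rect c 870 -19 size 34 250 ang 3.8 col [109.  86.  63.]
side
2196 ztop 21 rect c 462 -395 size 199 44 ang 0.0 col [45. 41. 37.]
251 ztop 36 rect c 431 367 size 66 49 ang 87.1 col [63. 62. 60.]
1383 ztop 41 rect c 501 -124 size 111 109 ang 66.7 col [28. 28. 29.]
1425 ztop 92 rect c 483 -2 size 45 33 ang 84.0 col [36. 36. 36.]
59 ztop 77 rect c 563 387 size 9 0 ang 83.2 col [66. 65. 59.]
2436 ztop 26 rect c 656 -35 size 629 94 ang 89.8 col [103.  66.  39.]
2044 ztop 48 rect c 866 -21 size 34 252 ang 4.1 col [109.  83.  53.]
104 ztop 35 rect c 854 151 size 17 59 ang 3.7 col [118.  93.  65.]
```

View pics/side_a.png

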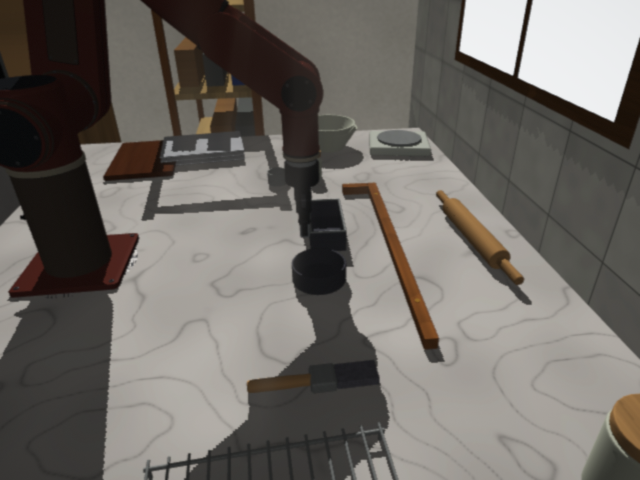

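The loaf at (328,228) is being pushed squarely and stays flat. I'll continue.

Request:
servo_tool:
  plan:
    - [[10,-0.5,0,0,1],[20,-1,0,0,1],[30,-1.4,0,0,1],[40,-1.9,0,0,1],[50,-2.4,0,0,1],[60,-2.9,0,0,1],[70,-3.3,0,0,1],[76,-3.6,0,0,1]]

```text
time: 2.97
eef_pos: [561.6, 46.6, 11.1]
ee_rot: [[-0.999, 0.054, -0.0], [0.054, 0.999, 0.0], [0.0, 0.0, -1.0]]
ft_force: [-2.5, 0.2, 0.1]
width: 1.0
grip_force: 1.1
```

```bash
cat > z.py <<'E'
from h import *
import sys
# points in guide frame for dark tins, from the scene camera
O=np.array([679.7,249.6]);a=-0.0475;ex=np.array([np.cos(a),np.sin(a)]);ey=np.array([-ex[1],ex[0]])
e=manip.get_obs()["eef_pos"]; print("tcp guide",(e[:2]-O)@ex,(e[:2]-O)@ey,e[2])
for n in ("scene","side"):
    img,P=cloud(n); cv2.imwrite(f"pics/{n}_{sys.argv[1]}.png",img[...,::-1])
    for nm,h,ylo,yhi in(("loaf",50,-310,30),("cake",40,-480,-200)):
        Q=P.reshape(-1,3); m=(abs(Q[:,2]-h)<5)
        g=np.stack([(Q[:,:2]-O)@ex,(Q[:,:2]-O)@ey],1)
        m&=(g[:,0]>-260)&(g[:,0]<15)&(g[:,1]>ylo)&(g[:,1]<yhi)
        q=g[m]
        if len(q)<20: continue
        r=cv2.minAreaRect(q.astype(np.float32))
        print(n,nm,len(q),"x",np.percentile(q[:,0],[1,99]).round(1),"y",np.percentile(q[:,1],[1,99]).round(1),np.round(r[0],1),np.round(r[1],1),round(r[2],1))
E
python3 z.py b
```

```text
tcp guide -108.34687402709716 -208.35130200533223 11.116649493280308
scene loaf 739 x [-113.  -17.] y [-280.2 -120.6] [ -67.8 -200. ] [161.5 102.5] 89.3
scene cake 572 x [-211.7  -17.4] y [-433.7 -201.4] [-108.9 -311.5] [288.  109.4] 54.3
side loaf 349 x [-119.3  -18.6] y [-283.7 -119.4] [ -69.  -201.2] [166.5 102. ] 89.4
side cake 589 x [-213.4  -22.2] y [-436.4 -226.6] [-111.9 -313.9] [276.9 109.9] 54.5
```

Request:
servo_tool:
  plan:
    - [[6,-0.3,0,0,1],[12,-0.6,0,0,1],[12,-0.6,0,0,1],[-20,1,0,0,1],[-40,2,20,0,0.5],[-40,2,60,-7,0.5],[-40,2,100,-14,0.5],[-40,2,110,-21,0.5]]

```text
time: 3.73
eef_pos: [524.9, 48.5, 128.2]
ee_rot: [[-0.91, 0.414, 0.011], [0.414, 0.91, -0.001], [-0.01, 0.004, -1.0]]
ft_force: [1.4, -0.1, 1.9]
width: 0.504
grip_force: 0.0
```

Request:
servo_tool:
  plan:
    - [[20,-25,0,-7,0.5],[45,-50,0,-14,0.5],[70,-80,0,-21,0.5],[94,-109,0,-28,0.5],[94,-109,0,-35,0.5],[94,-109,0,-42,0.5],[94,-109,0,-49,0.5],[94,-109,0,-56,0.5]]

```text
time: 4.4
eef_pos: [615.4, -60.9, 121.3]
ee_rot: [[-0.165, 0.986, 0.001], [0.986, 0.165, -0.0], [-0.0, 0.001, -1.0]]
ft_force: [-0.0, -0.1, -0.6]
width: 0.499
grip_force: 0.0
```

Request:
servo_tool:
  plan:
    - [[0,0,0,-7,0.5],[0,0,0,-12.2,0.5],[0,0,-30,-12.2,0.5],[0,0,-60,-12.2,0.5],[0,0,-60,-12.2,0.5]]

```text
time: 4.82
eef_pos: [610.8, -59.5, 55.5]
ee_rot: [[0.04, 0.999, -0.009], [0.999, -0.04, 0.002], [0.002, -0.009, -1.0]]
ft_force: [-2.0, 0.9, -1.7]
width: 0.5
grip_force: 0.0
```

```bash
python3 z.py c; python3 -c "
from h import *
print(manip.get_obs()['width'])"
```

```text
tcp guide -54.112504331227456 -312.05168654715527 55.479209814776596
scene loaf 701 x [-86.5  -4.5] y [-280.5 -120.4] [ -45.5 -201.2] [162.4  84. ] 89.8
scene cake 370 x [-211.5   -5.2] y [-370.  -201.7] [ -93.1 -300.3] [264.5 109. ] 50.9
side loaf 134 x [-87.7  -8.1] y [-282.2 -121.4] [ -49.9 -201.3] [ 80.1 163.2] 1.7
side cake 530 x [-213.6  -11.8] y [-436.1 -228.6] [-119.3 -329.9] [243.1 110.7] 51.5
0.4986603192666505
```

View pics/side_c.png

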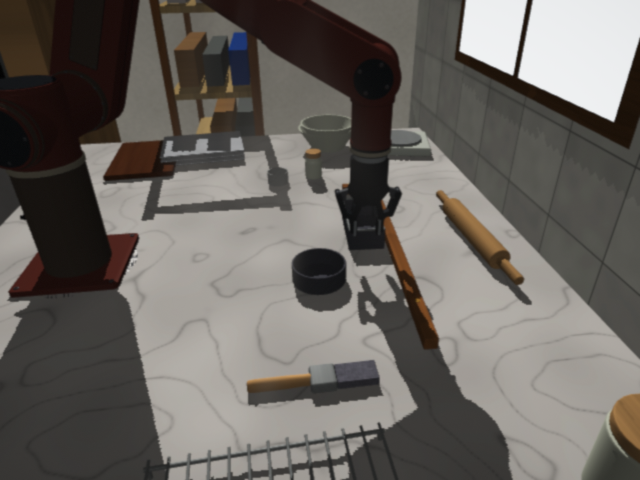

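The side picture shows the tool at (365,215) beyond the loaf's near end, clear of the round tin (320,270). I'll lower it and push towards the leg.

Request:
servo_tool:
  plan:
    - [[0,0,-25,0,0.5],[0,0,-45,0,0.5],[0,0,-45,0,0.5]]

```text
time: 5.17
eef_pos: [613.7, -60.1, 14.8]
ee_rot: [[0.04, 0.999, -0.003], [0.999, -0.04, 0.001], [0.001, -0.003, -1.0]]
ft_force: [-0.5, 0.4, -1.2]
width: 0.501
grip_force: 0.0
```

Request:
servo_tool:
  plan:
    - [[0.5,10,0,0,0.5],[1,20,0,0,0.5],[1.4,30,0,0,0.5],[1.9,40,0,0,0.5],[2.4,50,0,0,0.5],[2.9,60,0,0,0.5],[3.3,70,0,0,0.5],[3.8,80,0,0,0.5]]

```text
time: 5.83
eef_pos: [620.6, 20.0, 18.7]
ee_rot: [[0.039, 0.999, 0.004], [0.999, -0.039, -0.002], [-0.002, 0.004, -1.0]]
ft_force: [-0.8, -6.1, 3.7]
width: 0.504
grip_force: 2.7
```

```bash
python3 z.py d
```

```text
tcp guide -48.16859383417017 -232.1300554876685 18.653747589298355
scene loaf 793 x [-87.4  -6.1] y [-235.3  -61.2] [ -46.9 -151.5] [ 83.5 181.6] 0.4
scene cake 319 x [-199.9   -6. ] y [-435.1 -202.2] [-102.5 -313.6] [290.8  80. ] 60.8
side loaf 142 x [-88.6  -8.6] y [-242.6  -61.1] [ -48.9 -147.7] [ 79.6 191.2] 1.5
side cake 536 x [-213.5  -13.8] y [-436.4 -214.9] [-121.1 -310.7] [276.1 110.1] 61.1
```

Request:
servo_tool:
  plan:
    - [[0.5,10,-4,0,0.5],[1,20,-4,0,0.5],[1.4,30,-4,0,0.5],[1.9,40,-4,0,0.5],[2.4,48,-4,0,0.5],[2.6,54,-4,0,0.5],[2.7,57,-4,0,0.5]]

```text
time: 6.52
eef_pos: [621.8, 77.4, 12.6]
ee_rot: [[0.039, 0.999, 0.001], [0.999, -0.039, -0.0], [-0.0, 0.001, -1.0]]
ft_force: [-0.2, -5.1, 3.7]
width: 0.502
grip_force: 2.6
```

Request:
servo_tool:
  plan:
    - [[0.1,1,0,0,0.5],[0.1,2,0,0,0.5],[0.1,3,0,0,0.5],[0.2,4,0,0,0.5],[0.2,4,0,0,0.5]]

```text
time: 6.93
eef_pos: [621.7, 80.2, 12.3]
ee_rot: [[0.041, 0.999, -0.0], [0.999, -0.041, -0.0], [-0.0, -0.0, -1.0]]
ft_force: [-0.1, -5.2, 3.2]
width: 0.499
grip_force: 2.3
```

```bash
python3 z.py e
```

```text
tcp guide -49.87223753781755 -171.92674578872743 12.324430854205259
scene loaf 796 x [-88.5  -7.1] y [-172.2   -1.2] [-48.3 -89.1] [ 84.  176.7] 0.0
scene cake 305 x [-212.8 -104.3] y [-435.5 -327.1] [-159.  -380.6] [109.8 109. ] 70.1
side loaf 137 x [-89.9  -9.8] y [-185.7   -3.7] [-49.6 -93.9] [ 80.5 184.2] 0.5
side cake 400 x [-213.6 -107.6] y [-436.2 -328.2] [-159.9 -381.7] [111.3 107.6] 88.7
```

Nearly touching the leg. I'll nudge until the force rises.

Request:
servo_tool:
  plan:
    - [[0,1,0,0,0.5],[0.1,2,0,0,0.5],[0.1,3,0,0,0.5],[0.1,3,0,0,0.5]]

```text
time: 7.37
eef_pos: [621.8, 82.1, 12.3]
ee_rot: [[0.04, 0.999, -0.0], [0.999, -0.04, -0.002], [-0.002, -0.0, -1.0]]
ft_force: [-0.3, -8.5, 3.3]
width: 0.5
grip_force: 4.7
```

Request:
servo_tool:
  plan:
    - [[0,1,0,0,0.5],[0.1,2,0,0,0.5],[0.1,2,0,0,0.5]]

```text
time: 7.62
eef_pos: [621.7, 82.2, 12.3]
ee_rot: [[0.041, 0.999, -0.001], [0.999, -0.041, -0.005], [-0.005, -0.001, -1.0]]
ft_force: [-1.5, -16.3, 5.2]
width: 0.5
grip_force: 8.4
```

Loaf is against the leg. Next I'll retreat and go round for the rail push.

Request:
servo_tool:
  plan:
    - [[-1,-20,0,0,0.5],[-1,-30,30,0,0.5],[-1,-30,70,7,0.5],[-1,-30,110,14,0.5],[-30,0,110,21,1],[-70,30,110,28,1],[-71,60,110,35,1],[-71,87,110,42,1]]

```text
time: 8.28
eef_pos: [546.8, 174.9, 121.0]
ee_rot: [[-0.643, 0.766, -0.004], [0.766, 0.643, 0.002], [0.004, -0.002, -1.0]]
ft_force: [1.1, -0.5, 0.2]
width: 1.0
grip_force: 0.0
```

Request:
servo_tool:
  plan:
    - [[0,0,0,7,1],[0,0,0,14,1],[0,0,0,21,1],[0,0,0,28,1],[0,0,0,35,1],[0,0,0,42,1],[0,0,0,47.6,1],[0,0,0,47.6,1]]

```text
time: 8.95
eef_pos: [549.9, 173.4, 121.4]
ee_rot: [[-0.999, 0.044, -0.002], [0.044, 0.999, 0.001], [0.002, 0.001, -1.0]]
ft_force: [0.8, 0.6, -0.1]
width: 0.998
grip_force: 0.0
```

```bash
python3 z.py f
```

```text
tcp guide -126.01933803310368 -82.28517654096005 121.37870172829486
scene loaf 775 x [-89.3  -7.1] y [-159.     0.9] [-48.7 -79.1] [ 83.8 161.1] 0.2
scene cake 291 x [-212.8 -104. ] y [-435.3 -326.5] [-157.8 -380.4] [113.9 106.9] 35.5
side loaf 309 x [-90.1  -9.6] y [-162.5    1.6] [-49.9 -80.2] [ 80.9 167.9] 0.5
side cake 400 x [-213.5 -107.1] y [-436.2 -327.8] [-160.3 -381.4] [107.7 111.3] 1.3
```

Request:
servo_tool:
  plan:
    - [[0,0,-40,0,1],[0,0,-80,0,1],[0,0,-105,0,1],[0,0,-110,0,1],[10,-0.5,-110,0,1],[20,-1,-110,0,1],[25,-1.2,-110,0,1],[28,-1.4,-110,0,1]]

```text
time: 9.72
eef_pos: [579.5, 171.5, 13.5]
ee_rot: [[-0.999, 0.049, 0.0], [0.049, 0.999, 0.001], [0.0, 0.001, -1.0]]
ft_force: [-5.7, 0.3, 4.1]
width: 1.001
grip_force: 2.7
```

Request:
servo_tool:
  plan:
    - [[1,0,0,0,1],[2,-0.1,0,0,1],[3,-0.1,0,0,1],[4,-0.2,0,0,1],[5,-0.2,0,0,1],[6,-0.3,0,0,1],[6,-0.3,0,0,1]]

```text
time: 10.3
eef_pos: [584.1, 171.1, 12.6]
ee_rot: [[-0.999, 0.047, -0.001], [0.047, 0.999, 0.0], [0.001, 0.0, -1.0]]
ft_force: [-5.9, 0.2, 3.5]
width: 1.0
grip_force: 2.3
```

Request:
servo_tool:
  plan:
    - [[1,0,0,0,1],[2,-0.1,0,0,1],[3,-0.1,0,0,1],[3,-0.1,0,0,1]]

```text
time: 10.63
eef_pos: [586.6, 171.0, 12.4]
ee_rot: [[-0.999, 0.047, -0.003], [0.047, 0.999, -0.0], [0.003, -0.0, -1.0]]
ft_force: [-7.6, 1.3, 5.2]
width: 0.995
grip_force: 3.9
```

Request:
servo_tool:
  plan:
    - [[1,0,0,0,1],[2,-0.1,0,0,1],[2,-0.1,0,0,1]]

```text
time: 10.88
eef_pos: [586.5, 171.0, 12.1]
ee_rot: [[-0.999, 0.048, -0.007], [0.048, 0.999, -0.0], [0.007, -0.001, -1.0]]
ft_force: [-15.4, 0.8, 10.8]
width: 0.998
grip_force: 7.5
```

```bash
python3 z.py g
```

```text
tcp guide -89.34086249347294 -82.96923504492796 12.09027488839167
scene loaf 839 x [-96.    2.2] y [-159.     0.5] [-49.5 -79.6] [161.6 105.6] 89.7
scene cake 297 x [-213.2 -105.2] y [-434.2 -327.1] [-158.5 -381. ] [111.5 107.5] 33.3
side loaf 285 x [-99.3  -0.9] y [-161.9    1.8] [-51.3 -80.5] [101.7 169.5] 0.3
side cake 400 x [-213.6 -107.3] y [-436.2 -327.2] [-160.3 -381.3] [108.8 112.2] 4.0
```

Loaf is firmly in the corner. Round tin next.

Request:
servo_tool:
  plan:
    - [[-20,1,0,0,1],[-45,2,10,0,1],[-60,2,50,0,0.5],[-80,-20,90,0,0.5],[-110,-50,110,0,0.5],[-135,-80,110,0,0.5],[-155,-115,110,0,0.5],[-177,-150,110,0,0.5]]

```text
time: 11.65
eef_pos: [417.0, 26.1, 123.6]
ee_rot: [[-0.999, 0.046, 0.005], [0.046, 0.999, -0.001], [-0.005, -0.001, -1.0]]
ft_force: [-0.4, -0.9, 0.2]
width: 0.498
grip_force: 0.0
```

Request:
servo_tool:
  plan:
    - [[0,-35,0,0,0.5],[0,-70,0,0,0.5],[0,-105,0,0,0.5],[0,-140,0,0,0.5],[0,-140,0,0,0.5],[0,-140,0,0,0.5]]

```text
time: 12.15
eef_pos: [417.3, -114.9, 122.8]
ee_rot: [[-0.999, 0.052, 0.002], [0.052, 0.999, -0.001], [-0.002, -0.001, -1.0]]
ft_force: [-0.4, 0.1, -0.1]
width: 0.496
grip_force: 0.0
```

```bash
python3 z.py h
```

```text
tcp guide -244.78962084494339 -376.55817763035355 122.801150877912
scene loaf 793 x [-79.7   1.8] y [-159.6    0.7] [-39.6 -79.7] [161.7  84. ] 89.6
scene cake 294 x [-212.9 -104.6] y [-435.5 -326.3] [-158.6 -380.4] [111.  106.9] 40.1
side loaf 300 x [-81.  -1.] y [-162.     1.2] [-40.3 -79.7] [ 81.6 166. ] 0.0
side cake 401 x [-213.6 -107.3] y [-436.2 -328.1] [-160.4 -381.7] [107.8 109.7] 2.1
```

View pics/side_h.png

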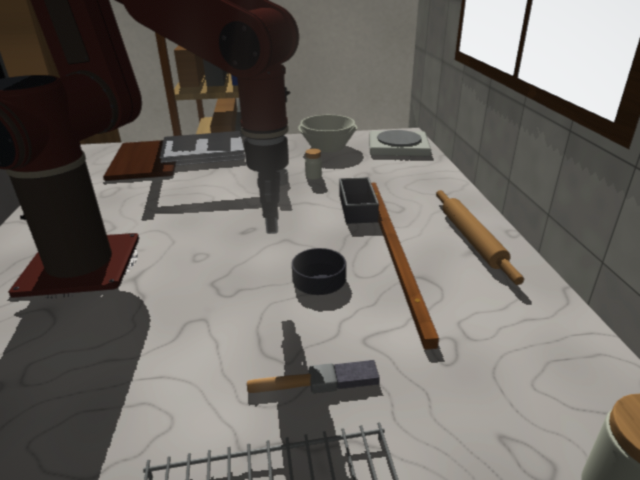

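The loaf at (360,198) sits in the corner, measured at (-40,-80) and square. The tool is behind the round tin at (320,270). Lowering and pushing.

Request:
servo_tool:
  plan:
    - [[0,-4,-40,0,0.5],[0,-4,-80,0,0.5],[0,-4,-105,0,0.5],[0,-4,-110,0,0.5],[0,-4,-110,0,0.5],[10,-4.5,-110,0,0.5],[20,-5,-110,0,0.5],[30,-5.4,-110,0,0.5]]

```text
time: 12.92
eef_pos: [449.9, -119.0, 14.5]
ee_rot: [[-0.999, 0.047, 0.004], [0.047, 0.999, -0.002], [-0.004, -0.002, -1.0]]
ft_force: [-2.7, -1.4, 1.3]
width: 0.496
grip_force: 0.9
```

Request:
servo_tool:
  plan:
    - [[10,-0.5,0,0,0.5],[20,-1,0,0,0.5],[30,-1.4,0,0,0.5],[40,-1.9,0,0,0.5],[50,-2.4,0,0,0.5],[60,-2.9,0,0,0.5],[70,-3.3,0,0,0.5],[78,-3.7,0,0,0.5]]

```text
time: 13.58
eef_pos: [526.2, -122.1, 12.4]
ee_rot: [[-0.999, 0.047, 0.0], [0.047, 0.999, -0.0], [-0.0, -0.0, -1.0]]
ft_force: [-2.5, 0.9, 1.7]
width: 0.5
grip_force: 1.9
```

```bash
python3 z.py i
```

```text
tcp guide -135.63323385734876 -378.58583738831544 12.3918741598345
scene loaf 790 x [-79.2   1.7] y [-159.4    0.7] [-39.2 -80.2] [162.4  84.1] 89.9
scene cake 379 x [-144.   -20.9] y [-431.6 -324.2] [ -82.1 -377.3] [109.5 125.7] 83.4
side loaf 202 x [-67.8  -0.6] y [-161.9    1.8] [-32. -80.] [165.9  66.5] 88.1
side cake 392 x [-145.7  -21.8] y [-433.2 -324.6] [ -83.2 -379.4] [125.2 110.7] 0.0
```

Far edge at about -20.5, so 20 mm remain.

Request:
servo_tool:
  plan:
    - [[5,-0.2,0,0,0.5],[10,-0.5,0,0,0.5],[13,-0.6,0,0,0.5],[15,-0.7,0,0,0.5],[17,-0.8,0,0,0.5],[18,-0.9,0,0,0.5],[19,-0.9,0,0,0.5],[20,-1,0,0,0.5]]

```text
time: 14.35
eef_pos: [544.8, -123.0, 12.1]
ee_rot: [[-0.999, 0.047, -0.0], [0.047, 0.999, 0.0], [0.0, 0.0, -1.0]]
ft_force: [-0.6, -0.5, -0.6]
width: 0.495
grip_force: 0.6
```

Request:
servo_tool:
  plan:
    - [[1,0,0,0,0.5],[2,-0.1,0,0,0.5],[2,-0.1,0,0,0.5]]

```text
time: 14.6
eef_pos: [547.1, -123.1, 12.3]
ee_rot: [[-0.999, 0.047, 0.0], [0.047, 0.999, -0.0], [-0.0, -0.0, -1.0]]
ft_force: [-0.4, -0.0, -1.4]
width: 0.504
grip_force: 0.4
```

Request:
servo_tool:
  plan:
    - [[1,0,0,0,0.5],[2,-0.1,0,0,0.5],[2,-0.1,0,0,0.5]]

```text
time: 14.85
eef_pos: [547.7, -123.1, 12.2]
ee_rot: [[-0.999, 0.047, -0.003], [0.047, 0.999, 0.0], [0.003, 0.0, -1.0]]
ft_force: [-7.7, -1.1, 3.5]
width: 0.5
grip_force: 3.4
```

```bash
python3 z.py j
```

```text
tcp guide -114.17262189400984 -378.5477896011574 12.163295997441544
scene loaf 794 x [-79.4   1.9] y [-159.1    0.6] [-39.3 -79.6] [ 83.7 161.7] 0.5
scene cake 399 x [-1.231e+02  1.000e-01] y [-431.5 -324. ] [ -61.6 -377.5] [111.  126.7] 86.9
side loaf 128 x [-41.   -0.6] y [-162.     1.4] [ -7.9 -82.2] [166.4  38.6] 79.9
side cake 377 x [-126.9   -2.9] y [-433.3 -325.5] [ -63.4 -379.8] [126.5 110.2] 1.2
```

View pics/side_j.png

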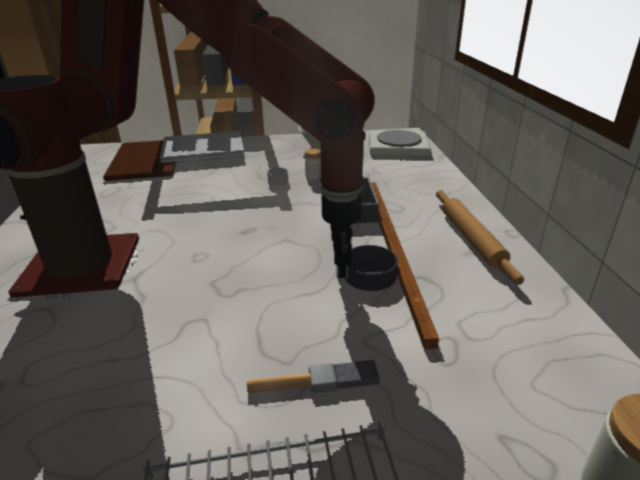

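The round tin at (372,265) is touching the rail (far edge at about 0, with contact force). I'll press once more, then withdraw.

Request:
servo_tool:
  plan:
    - [[1,0,0,0,0.5],[1,0,0,0,0.5]]

```text
time: 15.12
eef_pos: [547.8, -123.1, 12.1]
ee_rot: [[-0.999, 0.047, -0.005], [0.047, 0.999, 0.001], [0.005, 0.0, -1.0]]
ft_force: [-9.6, -0.3, 6.5]
width: 0.501
grip_force: 5.3
```

Request:
servo_tool:
  plan:
    - [[-15,0.7,0,0,0.5],[-40,2,0,0,0.5],[-60,3,30,0,0.5],[-60,3,70,0,0.5],[-60,3,110,0,0.5],[-60,3,130,0,0.5],[-60,3,130,0,0.5],[-60,3,130,0,0.5]]

```text
time: 15.78
eef_pos: [491.6, -120.9, 144.5]
ee_rot: [[-0.999, 0.047, 0.005], [0.047, 0.999, -0.002], [-0.005, -0.002, -1.0]]
ft_force: [-0.8, 0.4, -0.8]
width: 0.501
grip_force: 0.0
```

```bash
python3 z.py k; python3 m.py | egrep "^scene|^side|ztop (22|36|8)"
```

```text
tcp guide -170.2628490871609 -378.9992253444737 144.48754535597567
scene loaf 793 x [-79.8   1.7] y [-159.2    0.8] [-39.6 -79.6] [ 83.5 161.8] 0.1
scene cake 341 x [-1.074e+02  1.000e-01] y [-431.4 -323.6] [ -54.1 -378.1] [111.2 107.4] 40.0
side loaf 300 x [-80.9  -0.3] y [-161.9    2.2] [-40.4 -79.7] [ 81.6 166.9] 0.1
side cake 382 x [-109.3   -2.7] y [-433.9 -325.8] [ -56.  -379.1] [110.4 107.3] 78.9
scene
602 ztop 22 rect c 463 -394 size 198 44 ang 2.6 col [86. 77. 71.]
549 ztop 36 rect c 437 365 size 61 59 ang 50.3 col [58. 56. 54.]
1086 ztop 82 rect c 545 393 size 45 43 ang 19.0 col [97. 85. 71.]
side
172 ztop 36 rect c 433 352 size 36 58 ang 75.3 col [68. 67. 65.]
104 ztop 36 rect c 855 149 size 16 56 ang 3.4 col [118.  93.  65.]
```

All in place and the bystanders haven't moved (the side view's cutter reading is partly hidden by the arm). Handing in.

```bash
python3 -c "
from rig import manip
print(manip.finish_job())"
```

```text
the job is handed in; nothing more can be done
None
```

I've handed the job in, with no verdict returned: in the last camera check the loaf tin was square in the corner at about (-40, -80) mm in the guide's frame, the round tin was against the rail at about (-55, -379) mm, and the cutter, brush and jar had not moved.

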